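# Press the worn bushing out of the blender's bearing block

### The arm

A 6-joint arm with a two-finger parallel gripper is mounted at the origin on the work surface. World frame = base frame: x ahead of the robot, y to its left, z up, the work surface at z = 0. Lengths are in m, angles in rad, forces in N, time in s.
With the tool pointing down it reaches from about 0.25 to 0.725 m from the base axis. Payload 4 kg.
Tool frame: the origin (TCP) lies on the centre line of the jaws, within the pads' length; the fingertips stand 11 mm ahead of it and the grasp point (between the pads) lies 8 mm behind it; z points along the fingers, x is the direction in which the jaws open and shut, and the axes are right-handed (so a half turn about z gives the same grasp; the last joint's range is limited). The gripper opens to 85 mm and grips with 20 to 120 N. Pads are 22 mm wide; open, the fingers measure 114 mm over their backs; the gripper's body (76 mm by 85 mm) begins 54 mm behind the grasp point. The pads swing forward as they close: fully open they stand 13 mm farther back than shut.
Start: joints at [-1.212, 0.241, 0.005, 1.335, 0, 1.571], TCP at [0.176, -0.468, 0.209] pointing down, gripper open.
Joint ranges: [-2.72, 2.72], [-1.05, 1.87], [-1.09, 1.28], [-1.99, 2.15], [-1.42, 1.44], [-3.14, 3.14]. Speed limits (rad/s): [2.79, 2.79, 3.14, 3.14, 3.14, 3.14].

### API

Orientations are given as a unit quaternion [x, y, z, w].
In Python, from workcell import bot, viewer, order gives the robot as it stands. The module is installed in compiled form; this text tells all that it offers.
- The arm moves only by the tool send_rows, never from a script. Its argument "increments" is a list that holds one entry, the list of rows, each a list of 4 numbers: the shift along the tool's x, y, z in m, then the turn about the tool's z in degrees. A call has exactly 8 rows; each row shifts and turns the pose as measured when the row begins, along the tool's axes as they then stand; what a row does not reach is not made up. A row lasts 1/10 s, in which the tool goes at most 50 mm and 8.59 degrees, less where a joint would pass 70% of its speed; a pose out of reach is approached as far as the arm can. A call is refused whole if a number of a shift passes 0.05 or a number of a turn 8.59, either way. A call with a gripper value outside its range is refused whole. "hand" is the closure, from -1 (fully open) to 1 (shut), so that 0 is half open, set as the call begins (left out, the last holds). The fingers move at their own pace and stop on an object; the grip force is fixed at half the most. Time passes only in rows, so rows that do not move let the fingers close, or fill a call up. It gives the time, the measured TCP pose, the force and the opening at its end, in the units of the state.
- bot.get_obs(): the state, without advancing time (a new reading comes with each control period).
- viewer.camera(name): name is "scene" or "top"; returns a dict with "image" (384x512x3 uint8, red, green, blue), "range_z" (384x512 float32, m along the optical axis (not along the pixel's ray), 0 where there is no reading), "camera_matrix" (3x3 intrinsics, pixels), "dist" ([k1, k2, p1, p2, k3] as OpenCV has them; the pictures are not rectified), "eye" and "rotation" of the camera in the world. Camera axes: x right, y down, z forward; pixel columns grow to the right and rows downward; lengths in m; the calibration is good to about 2 mm. A picture is of the moment at which its call begins.
- order.job_done(): hands the job in, once; it reports no verdict.
The state is a dict: "clock": time; "joint_pos": joint angles; "joint_vel": joint speeds; "tau": joint torques, N m; "eef_pos": TCP position; "tool_rot": TCP orientation; "ft_force": force on the tool from outside, world axes, zero at the start; "ft_torque": the same for the moment, N m; "grip_width": finger opening in m.
Only numpy, scipy, OpenCV 4.12 (cv2) and the standard library are available. Lean on these libraries where they do the work, as an engineer would, in place of code of your own. Each camera call takes 0.05 s, during which the arm holds its last target.

### The job

The blender's worn brass bushing is stuck inside the bearing block on the little bench stand: take the push rod by its purple handle out of its wooden block, feel its tip into the small hole of the guide plate on top and press the bushing down until it drops into the dish below. Then stand the rod back in its wooden block, fully home, and let go. Use a light, steady hand (the rod may never bear on the stand or on the bushing with more than about 20 N, and if it lands beside the hole, lift and feel for it), and leave the other things on the counter where they are.

Things in the scene. Friction and masses are not known exactly. Their poses are not given: they have to be found in the camera images.
- stand: Bench stand with bearing block, fixed; origin on the counter under the axis of block and bushing, z up, y along the longer side. Base 100 x 116 mm with rims 20 mm high is the dish (floor at 10 mm). Cheeks at y = +-52 mm carry the aluminium block, 72 (x) x 112 (y) x 30 mm, top at 88 mm, bored 32 mm right through. Open to -x and +x.
- bushing_centre (a point): Centre of the brass bushing, 30 mm in diameter, 20 mm long. At the start its upper face touches the guide plate's underside, 10 mm below guide_top; spring detents hold it: roughly 4 to 15 N drives it for 20 mm. It drops free when the rod's tip is about 29 mm, surely 35 mm, below guide_top. The shaft is 60 mm long, so going much deeper lands the handle on the guide plate.
- rod_handle (a point): Centre of the push rod's purple plastic handle, a square upright bar 26 x 26 mm, 70 mm long, sides along this frame's x and y (grip any two opposite sides); its lower end is 35 mm below this point. Below it a coaxial round steel shaft, 10 mm in diameter, 60 mm long, flat tip. About 110 g in all.
- rod_tip (a point): Centre of the flat lower end of the push rod's shaft, 95 mm below rod_handle on the rod's axis.
- rack: Wooden block, fixed to the counter, 64 x 64 mm and 70 mm high; origin on the counter under its hole, z up. A vertical hole in the middle of its top, 20 mm in diameter and 66 mm deep, holds the rod's shaft; fully home, the handle's lower end rests on the block's top, rod_handle is 105 mm and rod_tip 10 mm above the counter.
- egg_cup: White ceramic egg cup, loose, 49 mm wide and 60 mm high, origin under its foot. Not to be disturbed.
- socket: Stainless steel drive socket, loose, 25 mm in diameter and 40 mm high, origin under it. Not to be disturbed.
- jar: Upright glass blender jar on a white collar, loose, 116 mm wide and 190 mm high, with a handle on one side (+y); origin under it. Not to be disturbed.
- tilt_bin: White plastic tilt-out bin, fixed to the counter, about 190 x 200 mm and 206 mm high; origin under its centre. Not used.
- guide_top (a point): Centre of the top of the square steel guide plate (46 x 46 x 10 mm, hard and flat, 98 mm above the counter) clamped on the block at any angle. Its 12.2 mm vertical through hole (sharp rim, 1.1 mm play round the shaft) is NOT here: its centre lies 4 mm to one side of this point, in a direction that differs each time and is not in the state; find it by feel or sight.
Not all that is in view belongs to the job. Of the things that look like the rack, take the one that is farthest from the robot's base at the start. Of the things that look like the stand, the larger one is meant.

How it is judged:
On the way, in this order (a step that is already met when the one before it is completed fails the run):
1. the rod's tip is in the guide hole (horizontal distance between rod_tip and stand below 0.012 m and z of rod_tip in the frame of stand below 0.092 m), for 0.1 s.
2. the bushing has been driven out of the block, with the rod through the guide hole (z of bushing_centre in the frame of stand below 0.04 m and horizontal distance between rod_tip and stand below 0.012 m and z of rod_tip in the frame of stand below 0.083 m), for 0.1 s.
At the end, for the whole second after the job is handed in: The bushing lies at rest in the stand's dish (centre below 32 mm, within 55 mm of the stand's axis); the rod stands released and at rest in its wooden block, upright within 0.08 rad, handle centre within 12 mm of the hole's axis and at most 5 mm above fully seated (z of bushing_centre in the frame of stand below 0.032 m and horizontal distance between bushing_centre and stand below 0.055 m and horizontal distance between rod_handle and rack below 0.012 m and z of rod_handle in the frame of rack below 0.11 m and angle between rod_handle's own z axis and vertical below 0.08 rad and linear speed of each of bushing, rod below 0.02 m/s); the robot touches nothing.
It fails at once if the rod presses on the stand, its block or guide plate with more than 25 N (contact force between rod and stand above 25 N).
It fails at once if the rod presses on the bushing with more than 25 N (contact force between rod and bushing above 25 N).
It fails at once if the egg cup is disturbed (distance of egg_cup from where it was at the start of the episode above 0.015 m or angle between egg_cup's own z axis and vertical above 0.3 rad).
It fails at once if the socket is disturbed (distance of socket from where it was at the start of the episode above 0.015 m or angle between socket's own z axis and vertical above 0.3 rad).
It fails at once if the blender jar is disturbed (distance of jar from where it was at the start of the episode above 0.015 m or angle between jar's own z axis and vertical above 0.3 rad).
It also fails if it takes over 72 s, if anything falls off the work surface, if the arm or the gripper's body presses on something with over 40 N, if the wrist force passes 120 N, or if a joint passes its speed limit or range.

## Working session

There is one attempt and no reset: what is moved stays moved. The work goes in short steps, Python scripts to look and compute and a tool call to move; the robot and the scene stay as the last step left them, time stands still between calls to the robot, and variables do not carry over. Pictures are saved under pics/ and viewed, and the job is handed in when it is done.

Besides the shell and the picture viewer there is one more tool, called after ">>>" in YAML: its name, and indented under it one key for each argument. send_rows: Moves the arm, as the interface text tells. Its arguments: {"type":"object","properties":{"increments":{"type":"array","items":{"type":"array","items":{"type":"array","items":{"type":"number"}}}},"hand":{"type":"number"}},"required":["increments"]}

```bash
mkdir -p pics; cat > h.py <<'E'
import numpy as np, cv2
from workcell import bot, viewer, order
def snap(n,tag):
    c=viewer.camera(n); np.savez(f'pics/{tag}.npz',**{k:np.asarray(v) for k,v in c.items()})
    cv2.imwrite(f'pics/{tag}.png',cv2.resize(c['image'][...,::-1],None,fx=1.5,fy=1.5)); return c
def ld(tag): return dict(np.load(f'pics/{tag}.npz'))
def ray(c,uv):
    uv=np.asarray(uv,float).reshape(-1,1,2)
    p=cv2.undistortPoints(uv,c['camera_matrix'],c['dist']).reshape(-1,2)
    d=np.c_[p,np.ones(len(p))]@np.asarray(c['rotation']).T
    return np.asarray(c['eye']),d
def onz(c,uv,z):
    e,d=ray(c,uv); return e+d*((z-e[2])/d[:,2])[:,None]
def proj(c,P):
    R=np.asarray(c['rotation']).T
    return cv2.projectPoints(np.asarray(P,float).reshape(-1,1,3),cv2.Rodrigues(R)[0],-R@c['eye'],c['camera_matrix'],c['dist'])[0].reshape(-1,2)
def cloud(c):
    h,w=c['range_z'].shape; u,v=np.meshgrid(np.arange(w),np.arange(h))
    e,d=ray(c,np.stack([u,v],-1).reshape(-1,2)); return (e+d*c['range_z'].reshape(-1,1)).reshape(h,w,3)
E
python3 - <<'E'
from h import *
for n in('scene','top'):
    c=snap(n,n+'0'); print(n,c['eye'],c['rotation'],c['camera_matrix'],c['dist'])
print(bot.get_obs())
E
```

```text
scene [ 1.10088161 -0.58817291  1.18088491] [ 0.8792317   0.35894008 -0.12276558 -0.28817052] [[465.70987305   0.         252.65633592]
 [  0.         465.70987305 191.66636155]
 [  0.           0.           1.        ]] [-0.13545093  0.          0.          0.          0.        ]
top [ 0.33269568 -0.00982272  1.39641233] [ 0.70667221 -0.70278698  0.06235019 -0.05307827] [[359.87384276   0.         257.47858561]
 [  0.         359.87384276 195.6280487 ]
 [  0.           0.           1.        ]] [-0.03539348  0.          0.          0.          0.        ]
{'clock': 0.1, 'joint_pos': array([-1.21197766e+00,  2.41369560e-01,  3.85670007e-03,  1.33521852e+00,
       -2.89182210e-06,  1.57078940e+00]), 'joint_vel': array([ 4.07601029e-04, -2.86504568e-03,  1.59044083e-03, -4.13904735e-04,
       -5.14063133e-05,  1.37623058e-03]), 'tau': array([ 5.10685677e-04, -3.73137796e+01,  2.53010201e+01,  1.08721788e-02,
        1.00408583e-04,  3.25446784e-06]), 'eef_pos': array([ 0.17536662, -0.46757875,  0.20858523]), 'tool_rot': array([ 8.21940874e-01, -5.69572001e-01, -7.96067989e-04, -5.49892143e-04]), 'ft_force': array([0.14910584, 0.56463801, 0.37435111]), 'ft_torque': array([ 0.05818484, -0.03648824, -0.02016143]), 'grip_width': 0.08515604061446548}
```

Rotation is a quaternion; I'll convert it on load.

```bash
python3 - <<'E'
s=open('h.py').read()
s=s.replace("c=viewer.camera(n);","c=dict(viewer.camera(n)); c['rotation']=R_(c['rotation']);")
s=s.replace("def snap","from scipy.spatial.transform import Rotation as Ro\ndef R_(q):\n    return Ro.from_quat(q).as_matrix()\ndef snap",1)
s=s.replace("return dict(np.load(f'pics/{tag}.npz'))","c=dict(np.load(f'pics/{tag}.npz')); c['rotation']=R_(c['rotation']) if c['rotation'].size==4 else c['rotation']; return c")
open('h.py','w').write(s)
E
python3 - <<'E'
from h import *
for n in('scene0','top0'):
    c=ld(n); print(c['rotation'].round(3)); 
    P=cloud(c); print(np.nanmedian(P[...,2]))
E
```

```text
[[ 0.712  0.56  -0.423]
 [ 0.702 -0.576  0.419]
 [-0.009 -0.595 -0.804]]
-0.0014552220342930466
[[ 0.004 -0.987  0.163]
 [-1.    -0.007 -0.013]
 [ 0.014 -0.163 -0.987]]
-0.0027305750211572555
```

View pics/scene0.png

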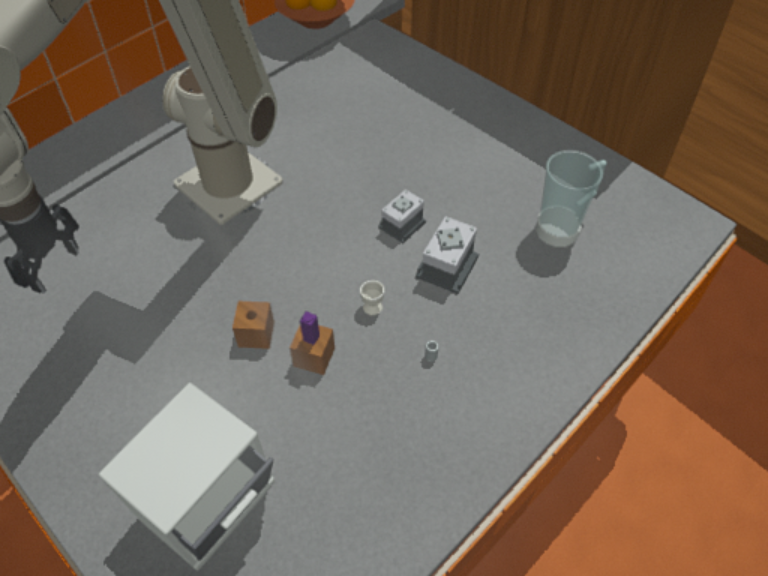

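View pics/top0.png

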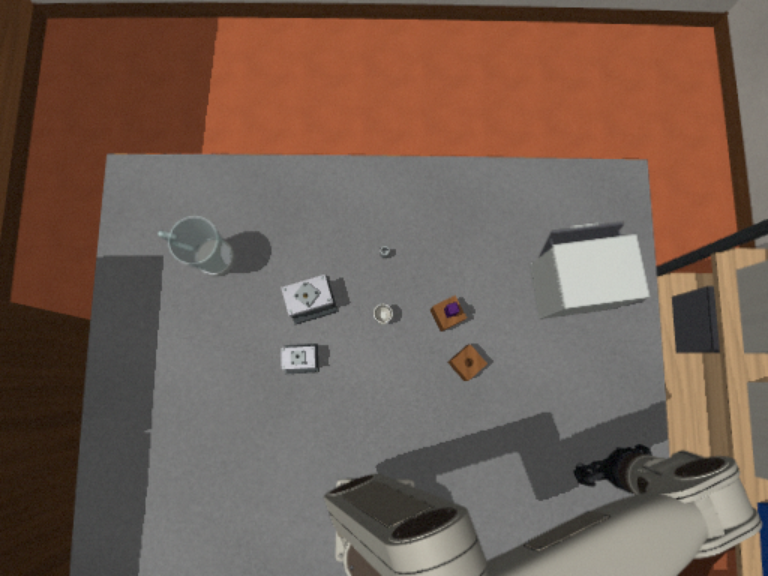

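Rack candidates (1.5× pictures): the block holding the rod, at top (449,312) / scene (313,347), and the empty block, at top (468,362) / scene (253,324). Stand candidates: the larger at top (307,296) / scene (448,250), and the smaller at top (299,358) / scene (402,213). I'll measure and crop them.

```bash
python3 - <<'E'
from h import *
for n,(x0,y0,x1,y1) in {'scene0':(150,115,330,255),'top0':(175,150,335,260)}.items():
    c=ld(n); im=c['image'][y0:y1,x0:x1,::-1]; s=780/(x1-x0); s=min(s,590/(y1-y0))
    cv2.imwrite(f'pics/{n}_crop.png',cv2.resize(im,None,fx=s,fy=s,interpolation=cv2.INTER_CUBIC)); print(n,s)
c=ld('top0');P=cloud(c)
for nm,uv,z in [('rackA',(299,208),.07),('rackB',(312,241),.07),('standL',(204,197),.098),('standS',(199,239),.07)]:
    print(nm,onz(c,uv,z).round(3), P[uv[1],uv[0]].round(3))
E
```

```text
scene0 4.214285714285714
top0 4.875
rackA [[ 0.506 -0.182  0.07 ]] [ 0.497 -0.173  0.137]
rackB [[ 0.384 -0.228  0.07 ]] [ 0.387 -0.239 -0.001]
standL [[0.54  0.169 0.098]] [0.541 0.169 0.093]
standS [[0.389 0.187 0.07 ]] [0.389 0.186 0.075]
```

View pics/scene0_crop.png

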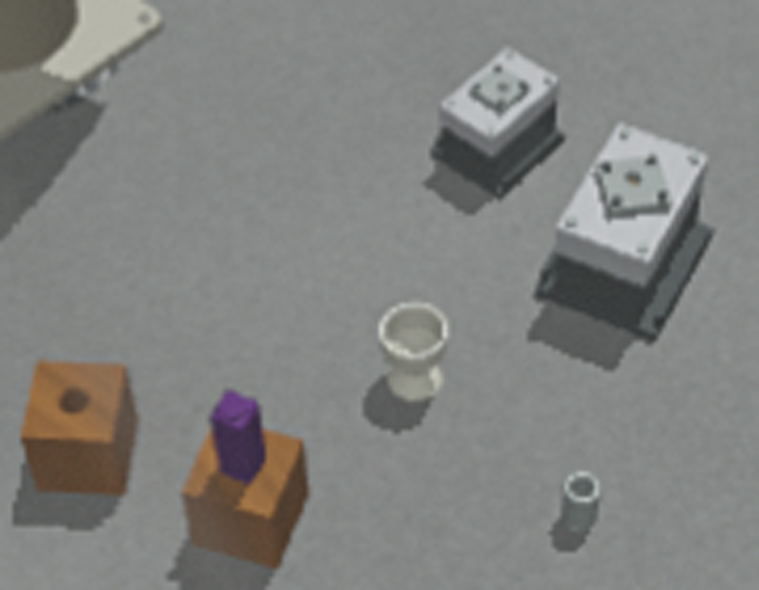

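View pics/top0_crop.png

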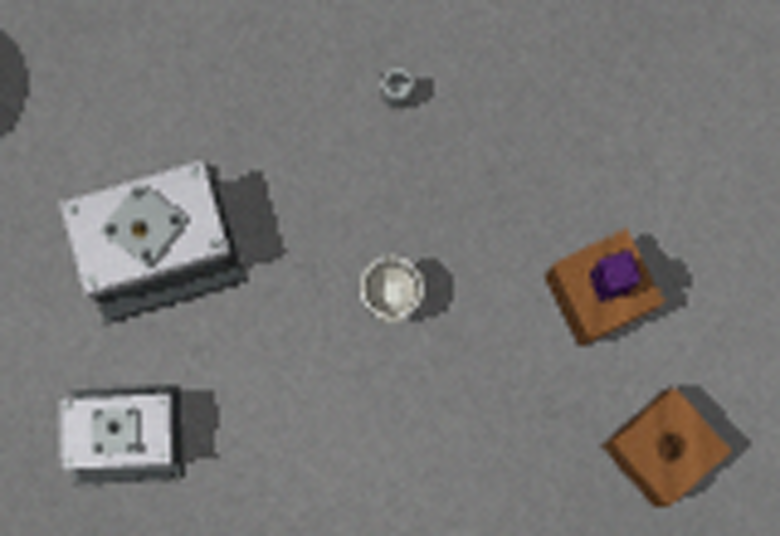

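Both identifications are confirmed. Rack A, holding the rod, is farther from the base: 0.53 m against 0.45 m. The stand at top crop (145,225) is the larger one. The hole shows as a brass-brown dot at (139,229) in that crop. Next I'll measure precisely.

```bash
python3 - <<'E'
from h import *
for n in('top0','scene0'):
    c=ld(n);P=cloud(c);im=c['image'];hsv=cv2.cvtColor(im,cv2.COLOR_RGB2HSV)
    m=(hsv[...,0]>125)&(hsv[...,0]<160)&(hsv[...,1]>90)
    print(n,'purple',m.sum(),'z range',np.percentile(P[m][:,2],[0,10,50,90,100]).round(3))
    ys,xs=np.nonzero(m); print(xs.min(),xs.max(),ys.min(),ys.max())
    print(hsv[ys.min():ys.max()+1,xs.min():xs.max()+1,2] )
    t=m&(P[...,2]>0.133); print('topface n',t.sum(),P[t].mean(0).round(4))
    # rack A top, stand block
    b=(hsv[...,0]<20)&(hsv[...,1]>100)&(np.abs(P[...,2]-.07)<.006)&(np.hypot(P[...,0]-.5,P[...,1]+.18)<.06)
    q=P[b]; print('rack top',len(q),q.mean(0).round(4),cv2.minAreaRect(q[:,:2].astype(np.float32)*1000))
    b=(np.abs(P[...,2]-.09)<.014)&(np.hypot(P[...,0]-.54,P[...,1]-.169)<.08)
    q=P[b]; print('block',len(q),q.mean(0).round(4),cv2.minAreaRect(q[:,:2].astype(np.float32)*1000))
    b=(np.abs(P[...,2]-.098)<.004)&(np.hypot(P[...,0]-.54,P[...,1]-.169)<.04)
    q=P[b]; print('plate',len(q),q.mean(0).round(4),cv2.minAreaRect(q[:,:2].astype(np.float32)*1000))
    w=np.nonzero(t)
    t8=(m*255).astype(np.uint8)
E
```

```text
top0 purple 90 z range [0.086 0.111 0.142 0.376 0.406]
296 427 202 321
[[130 130 120 ... 117 117 118]
 [130 107  99 ... 122 117 118]
 [133  69  80 ... 120 118 119]
 ...
 [122 121 120 ...  26  32  28]
 [118 120 117 ...  27  23  29]
 [120 117 120 ...  28  27  32]]
topface n 72 [ 0.4012 -0.2629  0.2099]
rack top 206 [ 0.5034 -0.1799  0.0703] ((506.1117858886719, -182.28660583496094), (63.39387130737305, 63.42991638183594), 25.99240493774414)
block 609 [0.5443 0.1691 0.0906] ((545.64208984375, 169.7928009033203), (73.71099090576172, 112.27837371826172), 17.472820281982422)
plate 133 [0.546  0.1696 0.0982] ((551.093505859375, 171.98721313476562), (59.10654830932617, 57.27358627319336), 61.921180725097656)
scene0 purple 149 z range [0.077 0.086 0.129 0.142 0.146]
201 211 208 228
[[136 126 122 127 125 130 136 138 138 136 135]
 [135 129 125 129 130 129 130 130 125 125 133]
 [126 127 130 129 131 129 128 131 133 122 128]
 [106 123 129 130 129 129 130 132 132 115 109]
 [ 96 119 130 130 131 131 128 110 115  95  99]
 [115 118 119 127 128 115 111 119 106  78  85]
 [100  99 109 100  93 106 127 118 
[... 415 characters left out ...]
 77  73  69  69  70]
 [129  80  73  75  76  76  76  79  71  69  70]
 [132  81  74  75  75  78  74  77  72  70  71]
 [121  79  74  75  75  73  76  75  72  68  77]
 [107  95  81  75  76  77  75  75  74  73 124]
 [ 99 103 104  97  78  76  78  78  76 112 138]]
topface n 65 [ 0.5099 -0.1848  0.1396]
rack top 259 [ 0.5156 -0.187   0.0689] ((507.0340576171875, -183.921875), (64.80203247070312, 66.06045532226562), 26.654094696044922)
block 720 [0.5475 0.1646 0.089 ] ((543.7984008789062, 170.00436401367188), (74.34112548828125, 120.21428680419922), 18.543004989624023)
plate 157 [0.5449 0.1686 0.0973] ((542.2409057617188, 165.75698852539062), (61.1540412902832, 51.869789123535156), 56.544742584228516)
```

```bash
python3 - <<'E'
from h import *
for n in('top0','scene0'):
    c=ld(n);P=cloud(c);im=c['image'];hsv=cv2.cvtColor(im,cv2.COLOR_RGB2HSV)
    m=(hsv[...,0]>120)&(hsv[...,0]<165)&(hsv[...,1]>70)&(np.hypot(P[...,0]-.5,P[...,1]+.18)<.06)
    t=m&(np.abs(P[...,2]-.141)<.006)
    q=P[t]; print(n,t.sum(),q.mean(0).round(4),cv2.minAreaRect(q[:,:2].astype(np.float32)*1000), np.ptp(q[:,2]))
    ys,xs=np.nonzero(m); x0,y0=xs.min()-6,ys.min()-6
    cv2.imwrite(f'pics/{n}_h.png',cv2.resize(im[y0:y0+33,x0:x0+33,::-1],None,fx=16,fy=16,interpolation=cv2.INTER_CUBIC)); print(x0,y0)
E
python3 -c "
import cv2,numpy as np
cv2.imwrite('pics/hh.png',cv2.resize(np.hstack([cv2.imread('pics/top0_h.png'),cv2.imread('pics/scene0_h.png')]),(800,400)))"
```

```text
top0 46 [ 0.5063 -0.1814  0.1406] ((507.31390380859375, -182.22140502929688), (24.55840492248535, 24.16270637512207), 17.769256591796875) 0.010804102172525143
290 196
scene0 68 [ 0.5092 -0.1844  0.1397] ((507.79608154296875, -183.63311767578125), (24.030515670776367, 24.619752883911133), 24.381237030029297) 0.010469089700475998
194 202
```

View pics/hh.png

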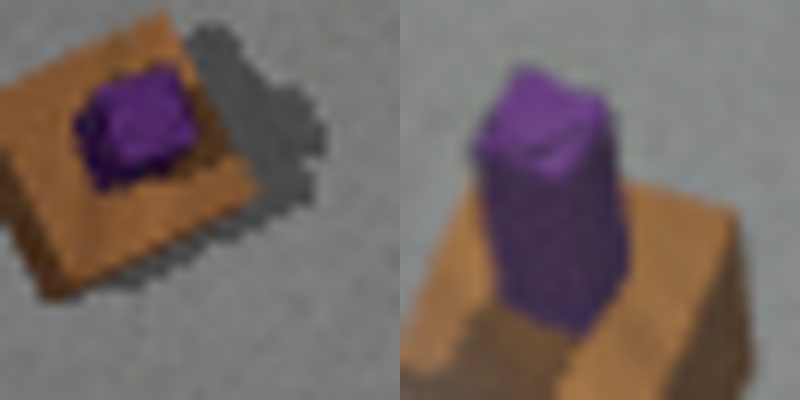

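>>> send_rows:
  increments:
    - [[-0.013,-0.036,0,0],[-0.013,-0.036,0,0],[-0.013,-0.036,0,0],[-0.013,-0.036,0,0],[-0.013,-0.036,0,0],[-0.013,-0.036,0,0],[-0.013,-0.036,0,0],[-0.013,-0.036,0,0]]
  hand: -1

```text
clock: 0.9
eef_pos: [0.4122, -0.2648, 0.2046]
tool_rot: [0.818, -0.575, -0.004, -0.001]
ft_force: [0.1, -0.0, 0.5]
grip_width: 0.0855
```

```bash
cat > st.py <<'E'
from h import *
import sys
def st(tx=None,ty=None,quiet=False):
    o=bot.get_obs(); R=R_(o['tool_rot']); p=o['eef_pos']
    if not quiet: print('t',round(o['clock'],2),'p',p.round(4),'xang',round(np.degrees(np.arctan2(R[1,0],R[0,0])),2),'z',R[:,2].round(4),'F',o['ft_force'].round(2),'T',o['ft_torque'].round(3),'w',round(o['grip_width'],4),'j',o['joint_pos'].round(2))
    if tx is not None: print('tool delta',(R.T@np.array([tx-p[0],ty-p[1],0])).round(4))
    return o
if __name__=='__main__': st(*map(float,sys.argv[1:3]))
E
python3 st.py .5075 -.183
```

```text
t 0.9 p [ 0.4122 -0.2648  0.2046] xang -70.16 z [-0.0061  0.0061 -1.    ] F [ 0.13 -0.04  0.55] T [-0.038 -0.005 -0.013] w 0.0855 j [-0.57  0.23 -0.02  1.33  0.    2.22]
tool delta [-4.460e-02 -1.174e-01 -1.000e-04]
```

>>> send_rows:
  increments:
    - [[-0.013,-0.034,0,0],[-0.013,-0.034,0,0],[-0.012,-0.03,0,0],[0,0,0,-8.5],[0,0,0,-8.5],[0,0,0,-8.5],[0,0,0,-8.5],[0,0,0,-8.5]]

```text
clock: 1.7
eef_pos: [0.4964, -0.1856, 0.199]
tool_rot: [0.973, -0.232, -0.008, -0.003]
ft_force: [-0.4, -0.1, 0.7]
grip_width: 0.0856
```

>>> send_rows:
  increments:
    - [[0,0,0,-8.5],[0,0,0,-8.5],[0,0,0,-8.5],[0,0,0,-8.5],[0,0,0,-8.5],[0,0,0,-5],[0,0,0,0],[0,0,0,0]]

```text
clock: 2.5
eef_pos: [0.4934, -0.1842, 0.1943]
tool_rot: [0.983, 0.185, -0.011, -0.009]
ft_force: [0.3, -0.7, 0.4]
grip_width: 0.0851
```

```bash
python3 st.py .5075 -.183
```

```text
t 2.5 p [ 0.4934 -0.1842  0.1943] xang 21.3 z [-0.0242  0.014  -0.9996] F [ 0.3  -0.71  0.43] T [-0.022 -0.042  0.019] w 0.0851 j [-0.36  0.32  0.08  1.35  0.    0.84]
tool delta [ 0.0136  0.004  -0.0003]
```

>>> send_rows:
  increments:
    - [[0.007,0.002,-0.001,0],[0.007,0.002,-0.001,0],[0,0,-0.001,0],[0,0,-0.001,0],[0,0,-0.001,0],[0,0,-0.001,0],[0,0,-0.001,0],[0,0,-0.001,0]]

```text
clock: 3.3
eef_pos: [0.5094, -0.1827, 0.202]
tool_rot: [0.983, 0.183, -0.011, -0.009]
ft_force: [-1.3, 0.9, 0.5]
grip_width: 0.0857
```

```bash
python3 st.py .5075 -.183; python3 -c "
from h import *
o=bot.get_obs();print(o['joint_pos'],o['tau'])"
```

```text
t 3.3 p [ 0.5094 -0.1827  0.202 ] xang 21.1 z [-0.025   0.0143 -0.9996] F [-1.32  0.85  0.55] T [ 0.023 -0.087 -0.012] w 0.0857 j [-0.35  0.35  0.14  1.38  0.    0.86]
tool delta [-0.0019 -0.0005  0.    ]
[-0.34737164  0.35008981  0.13581918  1.38491331  0.00493195  0.85533264] [ 1.94953359e-02 -4.23035002e+01  2.51244843e+01  1.75070618e-01
  1.69580482e-02  9.91444153e-05]
```

>>> send_rows:
  increments:
    - [[0,0.0005,0.012,0],[0,0.0005,0.012,0],[0,0.0005,0.012,0],[0,0,0.012,0],[0,0,0.012,0],[0,0,0.012,0],[0,0,0.01,0],[0,0,0.005,0]]

```text
clock: 4.1
eef_pos: [0.5048, -0.1823, 0.1051]
tool_rot: [0.983, 0.183, -0.013, -0.011]
ft_force: [-0.2, -0.6, 0.3]
grip_width: 0.0855
```

```bash
python3 st.py .5075 -.183; python3 -c "
from h import *
c=snap('scene','s1'); cv2.imwrite('pics/s1c.png',cv2.resize(c['image'][130:270,110:290,::-1],None,fx=4,fy=4,interpolation=cv2.INTER_CUBIC))"
```

```text
t 4.1 p [ 0.5048 -0.1823  0.1051] xang 21.06 z [-0.0296  0.0159 -0.9994] F [-0.21 -0.61  0.28] T [-0.011 -0.042 -0.015] w 0.0855 j [-0.35  0.41 -0.04  1.16  0.    0.85]
tool delta [ 0.0023  0.0016 -0.0001]
```

View pics/s1c.png

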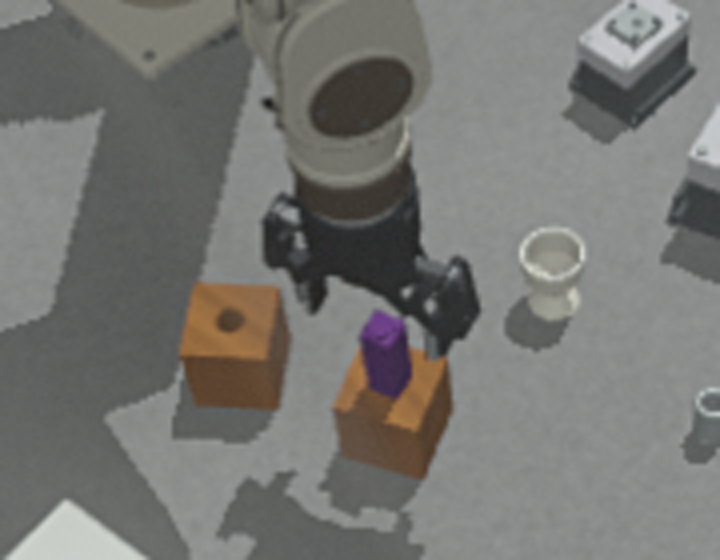

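```bash
python3 -c "
from h import *
c=ld('s1')
for p in [(.5075,-.183,.14),(.5075,-.183,.107),(.5048,-.1823,.107),(.5048+.0425*.933,-.1823+.0425*.36,.107),(.5048-.0425*.933,-.1823-.0425*.36,.107)]:
  q=proj(c,p)[0]; print(p,q.round(1),((q-[110,130])*4).round())
c=snap('top','t1'); cv2.imwrite('pics/t1c.png',cv2.resize(c['image'][150:270,235:375,::-1],None,fx=5,fy=5,interpolation=cv2.INTER_CUBIC))
"
```

```text
(0.5075, -0.183, 0.14) [205.  211.3] [380. 325.]
(0.5075, -0.183, 0.107) [206.1 218. ] [384. 352.]
(0.5048, -0.1823, 0.107) [205.6 217.3] [383. 349.]
(0.5444525, -0.16699999999999998, 0.107) [219.5 222.4] [438. 370.]
(0.46514750000000005, -0.1976, 0.107) [192.1 212.3] [328. 329.]
```

View pics/t1c.png

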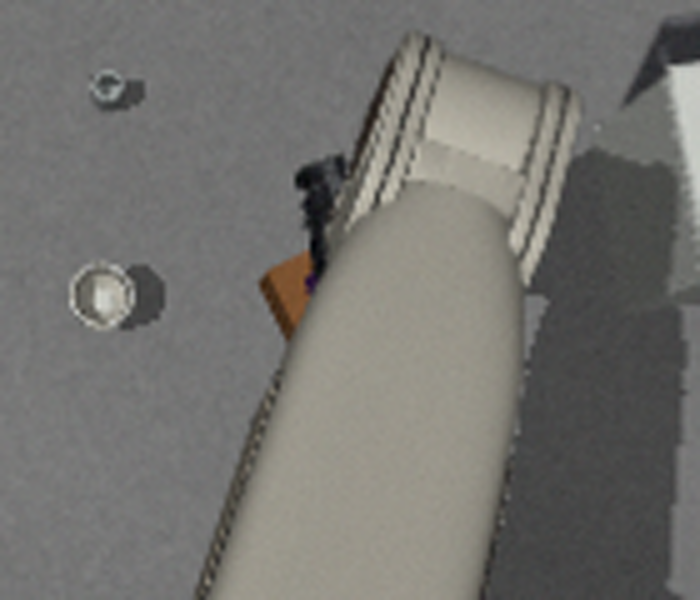

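>>> send_rows:
  increments:
    - [[0.002,0.0015,0,0],[0,0,0,0],[0,0,0,0],[0,0,0,0],[0,0,0,0],[0,0,0,0],[0,0,0,0],[0,0,0,0]]
  hand: 1

```text
clock: 5.0
eef_pos: [0.5093, -0.1837, 0.1077]
tool_rot: [0.983, 0.183, -0.011, -0.009]
ft_force: [-0.3, -0.6, -1.0]
grip_width: 0.0239
```

```bash
python3 st.py .5075 -.183
```

```text
t 5.0 p [ 0.5093 -0.1837  0.1077] xang 21.06 z [-0.0252  0.0143 -0.9996] F [-0.33 -0.59 -1.04] T [-0.078 -0.041 -0.085] w 0.0239 j [-0.35  0.41 -0.03  1.16  0.    0.85]
tool delta [-0.0014 -0.0013  0.0001]
```

>>> send_rows:
  increments:
    - [[0,0,-0.01,0],[0,0,-0.016,0],[0,0,-0.016,0],[0,0,-0.016,0],[0,0,-0.016,0],[0,0,-0.016,0],[0,0,-0.016,0],[0,0,-0.016,0]]

```text
clock: 5.8
eef_pos: [0.5103, -0.1847, 0.2353]
tool_rot: [0.983, 0.183, -0.014, -0.011]
ft_force: [-0.7, -0.0, -1.4]
grip_width: 0.0244
```

```bash
python3 st.py .5435 .169; python3 -c "
from h import *
c=snap('scene','s2'); cv2.imwrite('pics/s2c.png',cv2.resize(c['image'][110:250,130:310,::-1],None,fx=4,fy=4,interpolation=cv2.INTER_CUBIC))"
```

```text
t 5.8 p [ 0.5103 -0.1847  0.2353] xang 21.07 z [-0.0309  0.0165 -0.9994] F [-0.74 -0.04 -1.45] T [-0.107 -0.077  0.018] w 0.0244 j [-0.35  0.35  0.22  1.48  0.    0.85]
tool delta [ 0.1581 -0.3181  0.0048]
```

View pics/s2c.png

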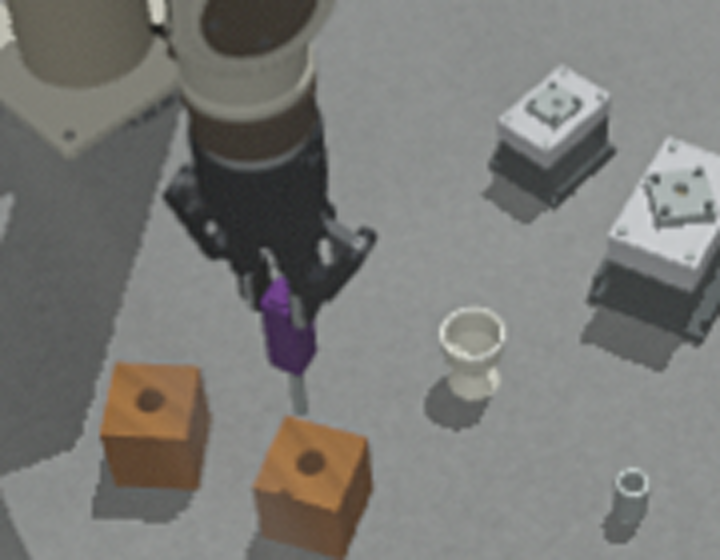

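```bash
python3 - <<'E'
from h import *
def blob(c,uv,r,chan,z,sgn=1):
    x,y=map(int,uv); s=8; im=c['image'].astype(np.float32)[y-r:y+r+1,x-r:x+r+1]
    g=chan(im); g=cv2.GaussianBlur(cv2.resize(g,None,fx=s,fy=s,interpolation=cv2.INTER_CUBIC),(0,0),2)
    base=np.median(g); ext=g.min(); m=(g<(base+ext)/2).astype(np.uint8)
    n,l,st,ce=cv2.connectedComponentsWithStats(m); k=1+np.argmin(np.hypot(*(ce[1:]-len(g)/2).T))
    uv=(ce[k]+.5)/s-.5+[x-r,y-r]; print('px',uv.round(2),'area px',(st[k,4]/s/s).round(1), onz(c,uv,z)[0].round(4),'base',base,'ext',ext); return uv
gray=lambda i:i.mean(2)
c=ld('s2'); print('rack hole scene'); blob(c,(208,225),5,gray,.07)
for n,uv in [('scene0',(300,157)),('s2',(300,157)),('top0',(203,197)),('t1',(203,197))]:
    c=ld(n); print(n,'guide hole'); blob(c,uv,3,lambda i:i[...,2],.098)
E
```

```text
rack hole scene
px [207.31 225.2 ] area px 31.8 [ 0.5075 -0.1829  0.07  ] base 105.990555 ext 65.37271
scene0 guide hole
px [299.85 156.86] area px 7.3 [0.5419 0.1712 0.098 ] base 165.11234 ext 83.58529
s2 guide hole
px [299.86 156.87] area px 7.2 [0.5419 0.1712 0.098 ] base 172.42682 ext 88.25486
top0 guide hole
px [203.15 196.54] area px 7.2 [0.5422 0.1719 0.098 ] base 155.18239 ext 20.204842
t1 guide hole
px [203.16 196.55] area px 7.2 [0.5421 0.1719 0.098 ] base 150.01526 ext 17.71404
```

```bash
python3 - <<'E'
from h import *
a=ld('scene0')['image'][140:180,280:320,::-1]; b=ld('top0')['image'][178:214,184:224,::-1]
A=cv2.resize(a,(400,400),interpolation=cv2.INTER_CUBIC);B=cv2.resize(b,(400,360),interpolation=cv2.INTER_CUBIC)
B=cv2.copyMakeBorder(B,0,40,0,0,cv2.BORDER_CONSTANT)
cv2.imwrite('pics/gh.png',np.hstack([A,B]))
E
```

```text
(no output)
```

View pics/gh.png

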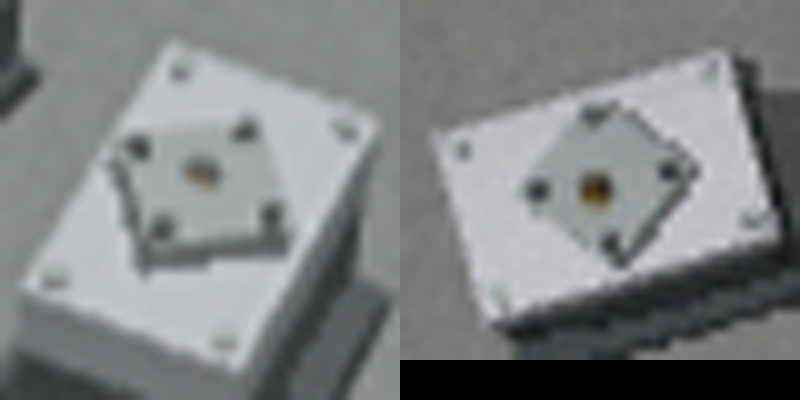

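```bash
cat > tip.py <<'E'
from h import *
import sys
def tipchk(c,off=(0,0),dz=.0977):
    o=bot.get_obs(); R=R_(o['tool_rot']); p=o['eef_pos']
    P=p+R@np.array([off[0],off[1],dz]); H=p+R@np.array([off[0],off[1],dz-.06]); return P,H
if __name__=='__main__':
    c=snap('scene',sys.argv[1]); P,H=tipchk(c); q=proj(c,[P,H]); print('tip pred',P.round(4),q.round(2))
    x,y=q[0].astype(int); cr=c['image'][y-22:y+14,x-18:x+18,::-1]; 
    v=cv2.resize(cr,None,fx=16,fy=16,interpolation=cv2.INTER_CUBIC)
    for a in q: cv2.circle(v,tuple(((a-[x-18,y-22]+.5)*16).astype(int)),3,(0,0,255),-1)
    cv2.imwrite(f'pics/{sys.argv[1]}_tip.png',v); print('crop origin',x-18,y-22,'x16')
E
python3 tip.py s3
```

```text
tip pred [ 0.5093 -0.1839  0.1395] [[205.25 212.02]
 [203.29 199.64]]
crop origin 187 190 x16
```

View pics/s3_tip.png

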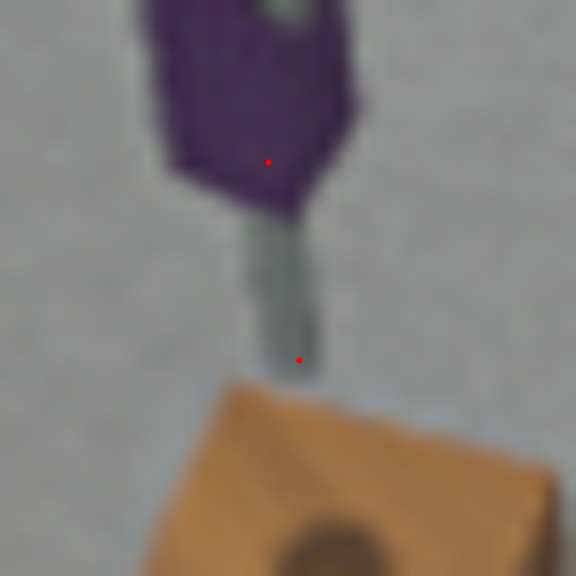

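>>> send_rows:
  increments:
    - [[0.005,-0.01,0,0],[0.01,-0.02,0,0],[0.012,-0.024,0,0],[0.012,-0.024,0,0],[0.012,-0.024,0,0],[0.012,-0.024,0,0],[0.012,-0.024,0,0],[0.012,-0.024,0,0]]

```text
clock: 6.7
eef_pos: [0.5264, 0.0175, 0.2322]
tool_rot: [0.983, 0.18, -0.017, -0.012]
ft_force: [0.2, -0.6, -1.4]
grip_width: 0.0244
```

```bash
python3 st.py .542 .1715
```

```text
t 6.7 p [0.5264 0.0175 0.2322] xang 20.74 z [-0.0383  0.0179 -0.9991] F [ 0.25 -0.57 -1.35] T [-0.044 -0.076  0.013] w 0.0244 j [0.02 0.32 0.17 1.46 0.02 1.23]
tool delta [ 0.0691 -0.1385  0.0022]
```

>>> send_rows:
  increments:
    - [[0.012,-0.022,0,0],[0.012,-0.022,0,0],[0.012,-0.022,0,0],[0.012,-0.022,0,0],[0.01,-0.02,0,0],[0.007,-0.014,0,0],[0.004,-0.008,0,0],[0,0,0,0]]

```text
clock: 7.5
eef_pos: [0.5372, 0.1778, 0.2253]
tool_rot: [0.982, 0.184, -0.025, -0.013]
ft_force: [-0.9, 0.3, -0.6]
grip_width: 0.0243
```

```bash
python3 st.py .5457 .1698;python3 tip.py s4; python3 st.py .5457 .1698
```

```text
t 7.5 p [0.5372 0.1778 0.2253] xang 21.27 z [-0.0549  0.0166 -0.9984] F [-0.86  0.27 -0.62] T [-0.034 -0.018 -0.001] w 0.0243 j [0.3  0.41 0.28 1.49 0.03 1.5 ]
tool delta [ 0.005   0.0106 -0.0006]
tip pred [0.5317 0.1788 0.1277] [[299.65 147.32]
 [301.72 134.38]]
crop origin 281 125 x16
t 7.55 p [0.5371 0.1772 0.2253] xang 21.23 z [-0.0552  0.0163 -0.9983] F [-0.04  0.37 -0.6 ] T [-0.07  -0.056 -0.033] w 0.0241 j [0.3  0.41 0.28 1.49 0.03 1.5 ]
tool delta [ 0.0053  0.01   -0.0006]
```

View pics/s4_tip.png

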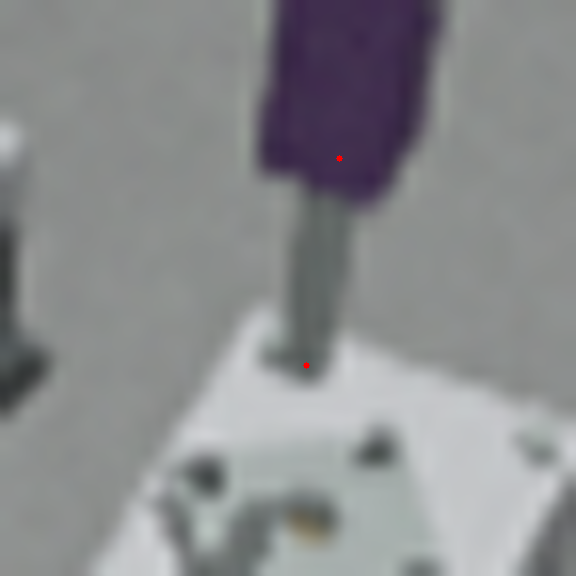

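>>> send_rows:
  increments:
    - [[0.002,0.003,0,0],[0.002,0.003,0,0],[0.002,0.003,0,0],[0.001,0.0015,0,0],[0,0,0,0],[0,0,0,0],[0,0,0,0],[0,0,0,0]]

```text
clock: 8.35
eef_pos: [0.5489, 0.1646, 0.225]
tool_rot: [0.983, 0.18, -0.025, -0.013]
ft_force: [-0.6, 0.6, -1.8]
grip_width: 0.024
```

```bash
cat >> st.py <<'E'
    o=bot.get_obs(); R=R_(o['tool_rot']); P=o['eef_pos']+R[:,2]*.0977
    print('tip',P.round(4),'tool delta to hole',(R.T@np.array([.542-P[0],.1715-P[1],0])).round(4))
E
python3 st.py
```

```text
File "st.py", line 9
    o=bot.get_obs(); R=R_(o['tool_rot']); P=o['eef_pos']+R[:,2]*.0977
IndentationError: unexpected indent
```

```bash
sed -i "s/^if __name__.*/if __name__=='__main__':\n    st(*map(float,sys.argv[1:3]))/" st.py; sed -i 's/^if __name__.*: st(.*$//' st.py; cat st.py | tail -5; python3 st.py
```

```text
return o
if __name__=='__main__':
    st(*map(float,sys.argv[1:3]))
    o=bot.get_obs(); R=R_(o['tool_rot']); P=o['eef_pos']+R[:,2]*.0977
    print('tip',P.round(4),'tool delta to hole',(R.T@np.array([.542-P[0],.1715-P[1],0])).round(4))
t 8.35 p [0.5489 0.1646 0.225 ] xang 20.84 z [-0.0546  0.0154 -0.9984] F [-0.63  0.58 -1.82] T [-0.025 -0.023 -0.049] w 0.024 j [0.27 0.43 0.31 1.5  0.03 1.48]
tip [0.5435 0.1661 0.1275] tool delta to hole [ 0.0005 -0.0056  0.0002]
```

>>> send_rows:
  increments:
    - [[0,-0.002,0.003,0],[0,-0.002,0.003,0],[0,0,0.003,0],[0,0,0.002,0],[0,0,0,0],[0,0,0,0],[0,0,0,0],[0,0,0,0]]

```text
clock: 9.15
eef_pos: [0.5461, 0.1695, 0.2129]
tool_rot: [0.983, 0.181, -0.026, -0.013]
ft_force: [0.6, 0.3, -0.9]
grip_width: 0.0243
```

```bash
python3 st.py; python3 tip.py s5; python3 st.py
```

```text
t 9.15 p [0.5461 0.1695 0.2129] xang 20.92 z [-0.0553  0.0153 -0.9984] F [ 0.55  0.25 -0.88] T [-0.056 -0.062  0.011] w 0.0243 j [0.28 0.43 0.28 1.47 0.03 1.49]
tip [0.5407 0.171  0.1154] tool delta to hole [ 0.0014 -0.     -0.0001]
tip pred [0.5407 0.171  0.1154] [[299.92 152.95]
 [302.01 140.22]]
crop origin 281 130 x16
t 9.2 p [0.5461 0.1695 0.213 ] xang 20.91 z [-0.0553  0.0154 -0.9984] F [-0.6   0.38 -1.12] T [-0.021 -0.047  0.012] w 0.0243 j [0.28 0.43 0.28 1.47 0.03 1.49]
tip [0.5407 0.171  0.1154] tool delta to hole [ 0.0014 -0.     -0.0001]
```

View pics/s5_tip.png

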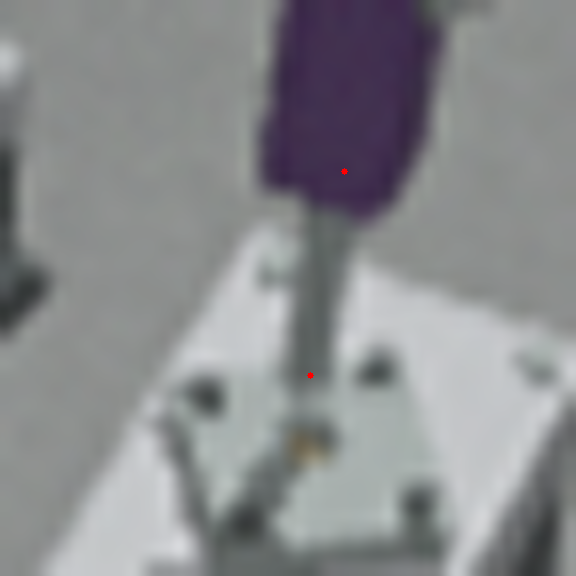

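>>> send_rows:
  increments:
    - [[0.001,0,0.002,0],[0.001,0,0.002,0],[0,0,0.003,0],[0,0,0.003,0],[0,0,0.002,0],[0,0,0,0],[0,0,0,0],[0,0,0,0]]

```text
clock: 10.0
eef_pos: [0.5474, 0.1703, 0.1996]
tool_rot: [0.983, 0.181, -0.026, -0.013]
ft_force: [0.3, 1.1, -1.6]
grip_width: 0.0243
```

```bash
python3 st.py; python3 tip.py s6; python3 st.py
```

```text
t 10.0 p [0.5474 0.1703 0.1996] xang 20.9 z [-0.0556  0.0153 -0.9983] F [ 0.34  1.07 -1.58] T [-0.036 -0.052 -0.059] w 0.0243 j [0.28 0.43 0.25 1.44 0.03 1.49]
tip [0.542  0.1718 0.1021] tool delta to hole [-0.0001  0.0003 -0.    ]
tip pred [0.542  0.1718 0.1021] [[300.11 155.91]
 [302.2  143.38]]
crop origin 282 133 x16
t 10.05 p [0.5474 0.1703 0.1996] xang 20.9 z [-0.0555  0.0153 -0.9983] F [-0.4   0.2  -1.77] T [-0.097 -0.095 -0.006] w 0.0243 j [0.28 0.43 0.25 1.44 0.03 1.49]
tip [0.542  0.1718 0.1021] tool delta to hole [-0.0001  0.0003 -0.    ]
```

View pics/s6_tip.png

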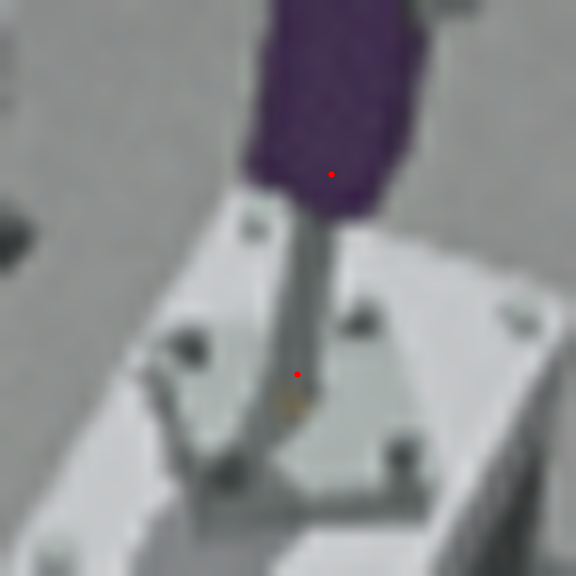

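>>> send_rows:
  increments:
    - [[0,0,0.0008,0],[0,0,0.0008,0],[0,0,0.0008,0],[0,0,0.0008,0],[0,0,0.0008,0],[0,0,0.0008,0],[0,0,0.0008,0],[0,0,0.0008,0]]

```text
clock: 10.85
eef_pos: [0.5473, 0.1706, 0.1932]
tool_rot: [0.983, 0.181, -0.025, -0.013]
ft_force: [0.6, -0.8, -1.4]
grip_width: 0.0242
```

```bash
python3 st.py
```

```text
t 10.85 p [0.5473 0.1706 0.1932] xang 20.9 z [-0.0547  0.0157 -0.9984] F [ 0.56 -0.77 -1.41] T [ 0.009 -0.061 -0.029] w 0.0242 j [0.28 0.44 0.24 1.42 0.03 1.49]
tip [0.5419 0.1721 0.0956] tool delta to hole [-0.0002  0.0006 -0.    ]
```

>>> send_rows:
  increments:
    - [[0,0.0003,0.0008,0],[0,0.0002,0.0008,0],[0,0,0.0008,0],[0,0,0.0008,0],[0,0,0.0008,0],[0,0,0.0008,0],[0,0,0.0008,0],[0,0,0.0008,0]]

```text
clock: 11.65
eef_pos: [0.547, 0.1704, 0.1862]
tool_rot: [0.983, 0.181, -0.026, -0.013]
ft_force: [-0.3, -0.2, -1.8]
grip_width: 0.0238
```

```bash
python3 st.py
```

```text
t 11.65 p [0.547  0.1704 0.1862] xang 20.91 z [-0.0549  0.0161 -0.9984] F [-0.34 -0.24 -1.76] T [ 0.01  -0.018  0.006] w 0.0238 j [0.28 0.44 0.22 1.41 0.03 1.49]
tip [0.5417 0.172  0.0886] tool delta to hole [ 0.0001  0.0005 -0.    ]
```

The tip is in the hole at about 9 mm depth with no side load. Now I press gently.

>>> send_rows:
  increments:
    - [[0,0.0002,0.001,0],[0,0,0.001,0],[0,0,0.001,0],[0,0,0.001,0],[0,0,0.001,0],[0,0,0.001,0],[0,0,0.001,0],[0,0,0.001,0]]

```text
clock: 12.45
eef_pos: [0.5475, 0.1706, 0.183]
tool_rot: [0.983, 0.181, -0.022, -0.013]
ft_force: [-2.0, 0.2, 5.6]
grip_width: 0.0243
```

```bash
python3 st.py
```

```text
t 12.45 p [0.5475 0.1706 0.183 ] xang 20.9 z [-0.0488  0.0182 -0.9986] F [-2.03  0.2   5.63] T [-0.092  0.554 -0.021] w 0.0243 j [0.28 0.43 0.21 1.39 0.03 1.49]
tip [0.5427 0.1724 0.0855] tool delta to hole [-0.001   0.0006  0.    ]
```

>>> send_rows:
  increments:
    - [[0,0,0.0014,0],[0,0,0.0014,0],[0,0,0.0014,0],[0,0,0.0014,0],[0,0,0.0014,0],[0,0,0.0014,0],[0,0,0.0014,0],[0,0,0.0014,0]]

```text
clock: 13.25
eef_pos: [0.5468, 0.1706, 0.1801]
tool_rot: [0.983, 0.181, -0.018, -0.014]
ft_force: [-2.9, -0.1, 7.0]
grip_width: 0.0242
```

```bash
python3 st.py
```

```text
t 13.25 p [0.5468 0.1706 0.1801] xang 20.88 z [-0.0413  0.0201 -0.9989] F [-2.89 -0.14  7.  ] T [-0.145  0.769  0.04 ] w 0.0242 j [0.28 0.43 0.19 1.37 0.03 1.49]
tip [0.5428 0.1725 0.0825] tool delta to hole [-0.0011  0.0007  0.    ]
```

>>> send_rows:
  increments:
    - [[-0.0003,0.0002,0.0018,0],[-0.0003,0.0002,0.0018,0],[-0.0003,0,0.0018,0],[0,0,0.0018,0],[0,0,0.0018,0],[0,0,0.0018,0],[0,0,0.0018,0],[0,0,0.0018,0]]

```text
clock: 14.05
eef_pos: [0.5458, 0.1701, 0.1748]
tool_rot: [0.983, 0.181, -0.014, -0.014]
ft_force: [-1.9, -0.7, 7.1]
grip_width: 0.0239
```

```bash
python3 st.py
```

```text
t 14.05 p [0.5458 0.1701 0.1748] xang 20.86 z [-0.0325  0.0226 -0.9992] F [-1.91 -0.72  7.06] T [-0.236  0.74   0.045] w 0.0239 j [0.28 0.42 0.17 1.34 0.03 1.49]
tip [0.5426 0.1723 0.0771] tool delta to hole [-0.0009  0.0006  0.    ]
```

>>> send_rows:
  increments:
    - [[-0.0003,0.0002,0.0018,0],[-0.0002,0.0002,0.0018,0],[0,0,0.0018,0],[0,0,0.0018,0],[0,0,0.0018,0],[0,0,0.0018,0],[0,0,0.0018,0],[0,0,0.0018,0]]

```text
clock: 14.85
eef_pos: [0.5447, 0.1698, 0.169]
tool_rot: [0.983, 0.181, -0.01, -0.015]
ft_force: [-2.7, -1.2, 4.3]
grip_width: 0.0242
```

```bash
python3 st.py
```

```text
t 14.85 p [0.5447 0.1698 0.169 ] xang 20.84 z [-0.0249  0.025  -0.9994] F [-2.68 -1.18  4.32] T [-0.127  0.559 -0.011] w 0.0242 j [0.28 0.41 0.14 1.32 0.03 1.49]
tip [0.5423 0.1722 0.0714] tool delta to hole [-0.0005  0.0006 -0.    ]
```

>>> send_rows:
  increments:
    - [[0,0.0002,0.0016,0],[0,0.0002,0.0016,0],[0,0,0.0016,0],[0,0,0.0016,0],[0,0,0.0016,0],[0,0,0.0016,0],[0,0,0.0014,0],[0,0,0.001,0]]

```text
clock: 15.65
eef_pos: [0.5438, 0.1696, 0.153]
tool_rot: [0.983, 0.181, -0.012, -0.014]
ft_force: [-0.5, 0.3, 0.1]
grip_width: 0.024
```

```bash
python3 st.py
```

```text
t 15.65 p [0.5438 0.1696 0.153 ] xang 20.86 z [-0.0285  0.0242 -0.9993] F [-0.47  0.28  0.07] T [ 0.051 -0.059 -0.   ] w 0.024 j [0.28 0.42 0.12 1.28 0.03 1.49]
tip [0.541  0.172  0.0554] tool delta to hole [ 0.0007  0.0008 -0.    ]
```

```bash
python3 -c "
from h import *
c=snap('scene','s7'); cv2.imwrite('pics/s7c.png',cv2.resize(c['image'][100:210,250:370,::-1],None,fx=5,fy=5,interpolation=cv2.INTER_CUBIC))"; python3 st.py
```

```text
t 15.7 p [0.5438 0.1696 0.1529] xang 20.85 z [-0.0286  0.0241 -0.9993] F [-0.85 -0.   -1.11] T [ 0.141 -0.048  0.016] w 0.024 j [0.28 0.42 0.12 1.28 0.03 1.49]
tip [0.541  0.172  0.0552] tool delta to hole [ 0.0008  0.0008 -0.    ]
```

View pics/s7c.png

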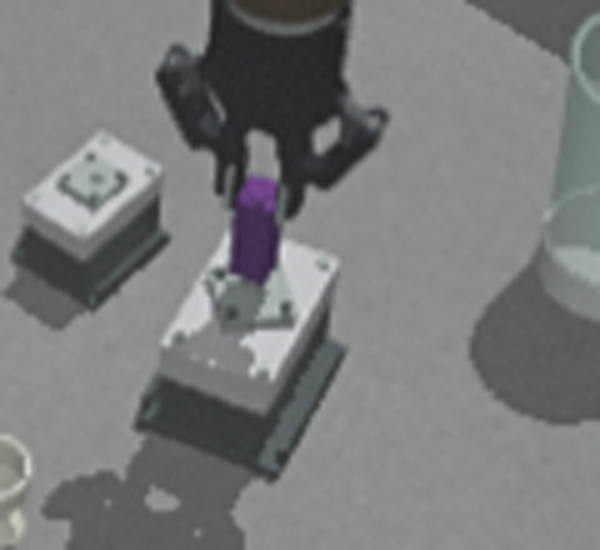

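```bash
python3 -c "
from h import *
c=ld('s7');P=cloud(c);hsv=cv2.cvtColor(c['image'],cv2.COLOR_RGB2HSV)
m=(hsv[...,0]>120)&(hsv[...,0]<165)&(hsv[...,1]>70)&(np.hypot(P[...,0]-.543,P[...,1]-.17)<.05)
print(m.sum(),np.percentile(P[m][:,2],[1,5,50,90,95,99]).round(4))
o=bot.get_obs();R=R_(o['tool_rot']);t=o['eef_pos']+R[:,2]*.0977
print('pred top z',t[2]+.13, 'bottom',t[2]+.06)
t=m&(P[...,2]>np.percentile(P[m][:,2],99)-.012)
c=ld('s3');P=cloud(c);hsv=cv2.cvtColor(c['image'],cv2.COLOR_RGB2HSV)
m=(hsv[...,0]>120)&(hsv[...,0]<165)&(hsv[...,1]>70)&(np.hypot(P[...,0]-.51,P[...,1]+.18)<.05)
print('at lift, pred top',.1395+.13,np.percentile(P[m][:,2],[1,5,50,90,95,99]).round(4))
"
```

```text
154 [0.1202 0.1238 0.1618 0.1862 0.1875 0.1898]
pred top z 0.18522746192265585 bottom 0.11522746192265584
at lift, pred top 0.2695 [0.2061 0.2091 0.2442 0.2722 0.2738 0.2849]
```

>>> send_rows:
  increments:
    - [[0,0,-0.004,0],[0,0,-0.006,0],[0,0,-0.008,0],[0,0,-0.008,0],[0,0,-0.008,0],[0,0,-0.008,0],[0,0,-0.008,0],[0,0,-0.006,0]]

```text
clock: 16.5
eef_pos: [0.5458, 0.168, 0.2145]
tool_rot: [0.983, 0.181, -0.011, -0.014]
ft_force: [0.5, 0.2, -1.5]
grip_width: 0.0244
```

```bash
python3 st.py
```

```text
t 16.5 p [0.5458 0.168  0.2145] xang 20.85 z [-0.027   0.0242 -0.9993] F [ 0.5   0.19 -1.47] T [-0.049 -0.046 -0.075] w 0.0244 j [0.28 0.4  0.24 1.43 0.03 1.49]
tip [0.5432 0.1704 0.1169] tool delta to hole [-0.0007 -0.0014  0.0001]
```

>>> send_rows:
  increments:
    - [[-0.005,0.01,-0.005,0],[-0.01,0.02,-0.004,0],[-0.012,0.024,-0.003,0],[-0.012,0.024,0,0],[-0.012,0.024,0,0],[-0.012,0.024,0,0],[-0.012,0.024,0,0],[-0.012,0.024,0,0]]

```text
clock: 17.3
eef_pos: [0.5255, -0.0348, 0.2256]
tool_rot: [0.983, 0.183, -0.01, -0.013]
ft_force: [0.6, -0.4, -1.1]
grip_width: 0.0239
```

```bash
sed -i 's/\.542-P/.5075-P/; s/\.1715-P/-.1829-P/; s/to hole/to rack/' st.py; python3 st.py; python3 -c "
from h import *
c=snap('scene','s8'); cv2.imwrite('pics/s8c.png',cv2.resize(c['image'][110:230,230:370,::-1],None,fx=5,fy=5,interpolation=cv2.INTER_CUBIC))"
```

```text
t 17.3 p [ 0.5255 -0.0348  0.2256] xang 21.14 z [-0.025   0.0214 -0.9995] F [ 0.65 -0.42 -1.09] T [-0.062 -0.015  0.005] w 0.0239 j [-0.08  0.31  0.14  1.43  0.02  1.12]
tip [ 0.5231 -0.0327  0.128 ] tool delta to rack [-0.0687  0.1344 -0.0028]
```

View pics/s8c.png

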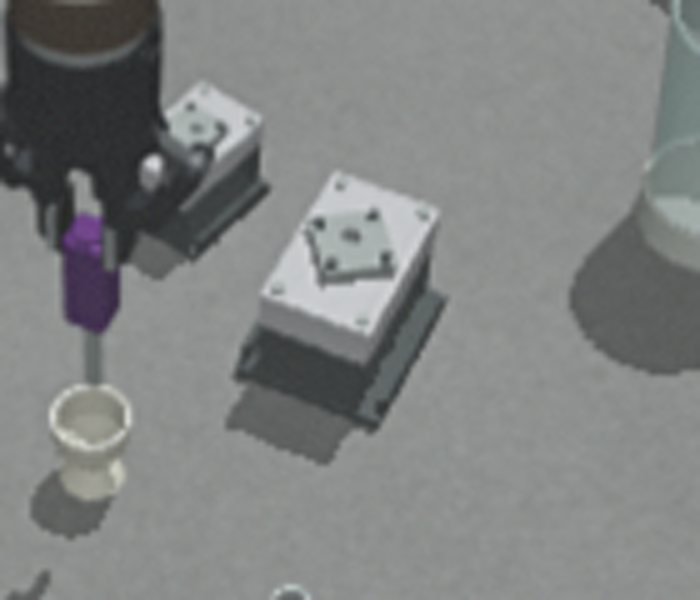

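The hole no longer shows brass, so the bushing has dropped. I'm continuing to the rack.

>>> send_rows:
  increments:
    - [[-0.011,0.022,0,0],[-0.011,0.022,0,0],[-0.011,0.022,0,0],[-0.01,0.02,0,0],[-0.008,0.016,0,0],[-0.005,0.01,0,0],[-0.003,0.006,0,0],[0,0,0,0]]

```text
clock: 18.15
eef_pos: [0.5068, -0.1814, 0.2244]
tool_rot: [0.984, 0.178, -0.012, -0.01]
ft_force: [0.3, 0.0, -0.8]
grip_width: 0.0242
```

```bash
python3 st.py;python3 tip.py s9; python3 st.py
```

```text
t 18.15 p [ 0.5068 -0.1814  0.2244] xang 20.48 z [-0.0281  0.0162 -0.9995] F [ 0.25  0.03 -0.83] T [-0.012 -0.026 -0.03 ] w 0.0242 j [-0.35  0.34  0.18  1.44  0.01  0.87]
tip [ 0.5041 -0.1798  0.1267] tool delta to rack [ 0.0021  0.0041 -0.0001]
tip pred [ 0.5042 -0.1792  0.1267] [[205.67 212.52]
 [203.75 200.37]]
crop origin 187 190 x16
t 18.2 p [ 0.5069 -0.1808  0.2244] xang 20.52 z [-0.0282  0.0165 -0.9995] F [-0.48 -0.76 -1.06] T [ 0.026 -0.045  0.023] w 0.0239 j [-0.35  0.34  0.18  1.44  0.01  0.87]
tip [ 0.5042 -0.1792  0.1267] tool delta to rack [ 0.0018  0.0046 -0.0002]
```

View pics/s9_tip.png

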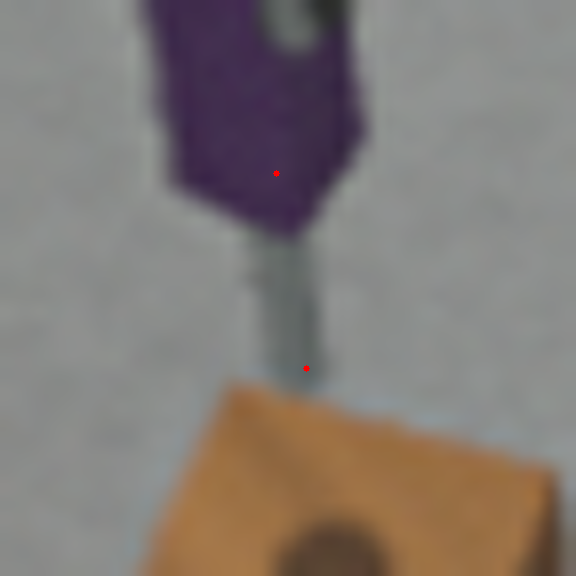

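>>> send_rows:
  increments:
    - [[0.001,0.002,0,0],[0.001,0.002,0,0],[0,0,0.003,0],[0,0,0.005,0],[0,0,0.006,0],[0,0,0.006,0],[0,0,0.006,0],[0,0,0.004,0]]

```text
clock: 19.0
eef_pos: [0.5101, -0.1802, 0.1917]
tool_rot: [0.983, 0.181, -0.012, -0.011]
ft_force: [0.3, 0.8, -1.6]
grip_width: 0.0243
```

```bash
python3 st.py;python3 tip.py s10
```

```text
t 19.0 p [ 0.5101 -0.1802  0.1917] xang 20.82 z [-0.0285  0.0174 -0.9994] F [ 0.33  0.75 -1.64] T [-0.039 -0.051 -0.034] w 0.0243 j [-0.34  0.36  0.12  1.37  0.01  0.86]
tip [ 0.5074 -0.1785  0.094 ] tool delta to rack [-0.0014  0.0042 -0.0001]
tip pred [ 0.5069 -0.1783  0.0934] [[207.66 219.57]
 [205.86 207.98]]
crop origin 189 197 x16
```

View pics/s10_tip.png

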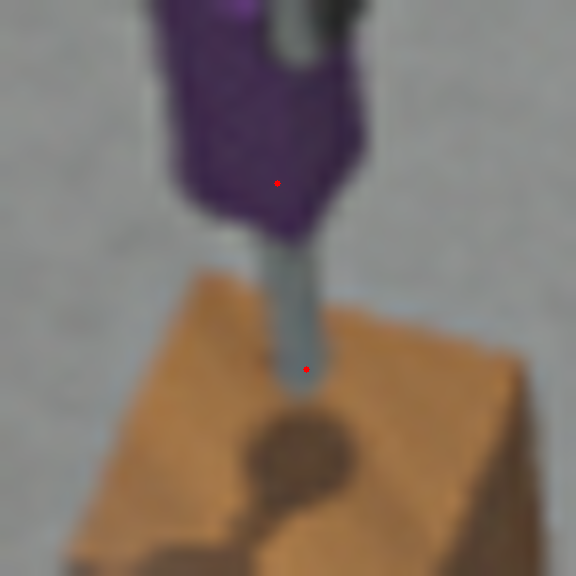

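>>> send_rows:
  increments:
    - [[0,0.002,0,0],[0,0.0015,0,0],[0,0,0.003,0],[0,0,0.005,0],[0,0,0.005,0],[0,0,0.005,0],[0,0,0.004,0],[0,0,0.003,0]]

```text
clock: 19.85
eef_pos: [0.5107, -0.1835, 0.1643]
tool_rot: [0.983, 0.18, -0.012, -0.011]
ft_force: [0.0, 0.4, -1.3]
grip_width: 0.0241
```

```bash
python3 st.py;python3 tip.py s11
```

```text
t 19.85 p [ 0.5107 -0.1835  0.1643] xang 20.79 z [-0.0285  0.0174 -0.9994] F [ 0.01  0.39 -1.27] T [-0.044 -0.002  0.014] w 0.0241 j [-0.35  0.37  0.07  1.3   0.01  0.86]
tip [ 0.5079 -0.1818  0.0666] tool delta to rack [-0.0008  0.0009 -0.    ]
tip pred [ 0.5074 -0.1817  0.0661] [[207.75 225.65]
 [205.98 214.5 ]]
crop origin 189 203 x16
```

View pics/s11_tip.png

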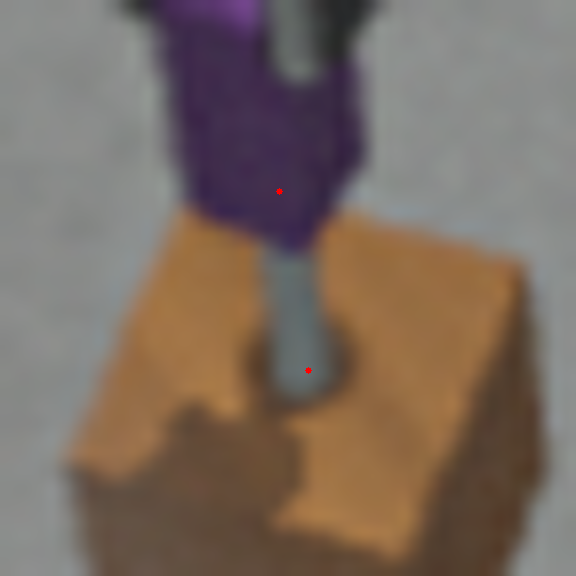

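>>> send_rows:
  increments:
    - [[0.0001,0.0002,0.005,0],[0.0001,0.0002,0.006,0],[0.0001,0.0002,0.006,0],[0.0001,0.0002,0.006,0],[0.0001,0.0002,0.006,0],[0.0001,0.0002,0.006,0],[0.0001,0.0002,0.006,0],[0.0001,0.0002,0.004,0]]

```text
clock: 20.7
eef_pos: [0.5105, -0.1839, 0.1149]
tool_rot: [0.983, 0.18, -0.013, -0.011]
ft_force: [0.7, -0.6, -1.3]
grip_width: 0.0243
```

```bash
python3 st.py
```

```text
t 20.7 p [ 0.5105 -0.1839  0.1149] xang 20.8 z [-0.0291  0.0176 -0.9994] F [ 0.68 -0.6  -1.3 ] T [-0.027 -0.076 -0.06 ] w 0.0243 j [-0.35  0.41 -0.01  1.19  0.01  0.86]
tip [ 0.5076 -0.1821  0.0173] tool delta to rack [-0.0004  0.0007 -0.    ]
```

>>> send_rows:
  increments:
    - [[0,0.0003,0.0015,0],[0,0.0003,0.0015,0],[0,0,0.001,0],[0,0,0.001,0],[0,0,0.001,0],[0,0,0.001,0],[0,0,0.001,0],[0,0,0.001,0]]

```text
clock: 21.5
eef_pos: [0.5109, -0.1847, 0.1076]
tool_rot: [0.983, 0.18, -0.012, -0.01]
ft_force: [-2.5, 0.0, 4.7]
grip_width: 0.0242
```

```bash
python3 st.py
```

```text
t 21.5 p [ 0.5109 -0.1847  0.1076] xang 20.79 z [-0.027   0.0164 -0.9995] F [-2.5   0.01  4.68] T [ 0.214  0.548 -0.017] w 0.0242 j [-0.35  0.41 -0.02  1.17  0.01  0.86]
tip [ 0.5082 -0.1831  0.01  ] tool delta to rack [-0.0006 -0.0004  0.    ]
```

Contact came exactly at the seated height (TCP z 0.1076, 6 N). I'll release.

>>> send_rows:
  increments:
    - [[0,0,0.001,0],[0,0,0.0005,0],[0,0,0,0],[0,0,0,0],[0,0,0,0],[0,0,0,0],[0,0,0,0],[0,0,0,0]]
  hand: -1

```text
clock: 22.3
eef_pos: [0.5116, -0.1848, 0.1063]
tool_rot: [0.983, 0.18, -0.011, -0.01]
ft_force: [-0.1, -0.6, -0.3]
grip_width: 0.0851
```

```bash
python3 st.py
```

```text
t 22.3 p [ 0.5116 -0.1848  0.1063] xang 20.8 z [-0.0252  0.0159 -0.9996] F [-0.1  -0.57 -0.3 ] T [-0.003 -0.042 -0.023] w 0.0851 j [-0.35  0.41 -0.02  1.16  0.01  0.86]
tip [ 0.5092 -0.1833  0.0087] tool delta to rack [-0.0014 -0.0009  0.    ]
```

>>> send_rows:
  increments:
    - [[0,0,-0.008,0],[0,0,-0.016,0],[0,0,-0.018,0],[0,0,-0.018,0],[0,0,-0.018,0],[0,0,-0.018,0],[0,0,-0.018,0],[0,0,-0.016,0]]

```text
clock: 23.1
eef_pos: [0.5134, -0.1864, 0.2424]
tool_rot: [0.983, 0.18, -0.013, -0.011]
ft_force: [0.5, -0.3, 0.1]
grip_width: 0.0855
```

>>> send_rows:
  increments:
    - [[-0.02,0.02,-0.005,0],[-0.03,0.02,0,0],[-0.03,0.02,0,0],[-0.03,0.02,0,0],[-0.02,0.02,0,0],[-0.01,0.01,0,0],[0,0,0,0],[0,0,0,0]]

```text
clock: 23.9
eef_pos: [0.4227, -0.3441, 0.2565]
tool_rot: [0.983, 0.182, -0.007, -0.007]
ft_force: [-0.4, -0.2, 0.1]
grip_width: 0.0857
```

```bash
python3 st.py; python3 - <<'E'
from h import *
a=snap('scene','s12'); b=snap('top','t12')
for c,n in((a,'s'),(b,'t')):
    P=cloud(c);hsv=cv2.cvtColor(c['image'],cv2.COLOR_RGB2HSV)
    m=(hsv[...,0]>120)&(hsv[...,0]<165)&(hsv[...,1]>70)&(np.hypot(P[...,0]-.5,P[...,1]+.18)<.06)
    t=m&(np.abs(P[...,2]-.141)<.008)
    if t.sum()>5: print(n,t.sum(),P[t].mean(0).round(4),cv2.minAreaRect(P[t][:,:2].astype(np.float32)*1000))
cv2.imwrite('pics/s12c.png',cv2.resize(a['image'][115:255,150:330,::-1],None,fx=4.2,fy=4.2,interpolation=cv2.INTER_CUBIC))
E
```

```text
t 23.9 p [ 0.4227 -0.3441  0.2565] xang 21.01 z [-0.0159  0.0116 -0.9998] F [-0.44 -0.19  0.13] T [-0.025 -0.061  0.004] w 0.0857 j [-0.68  0.34  0.26  1.51 -0.    0.52]
tip [ 0.4211 -0.3429  0.1588] tool delta to rack [ 0.138  -0.1184  0.0005]
s 70 [ 0.5124 -0.1858  0.1396] ((511.4926452636719, -185.28610229492188), (23.662954330444336, 23.32560157775879), 19.120162963867188)
t 48 [ 0.5091 -0.1826  0.1411] ((509.1393127441406, -183.54901123046875), (24.821775436401367, 23.452138900756836), 21.899412155151367)
```

View pics/s12c.png

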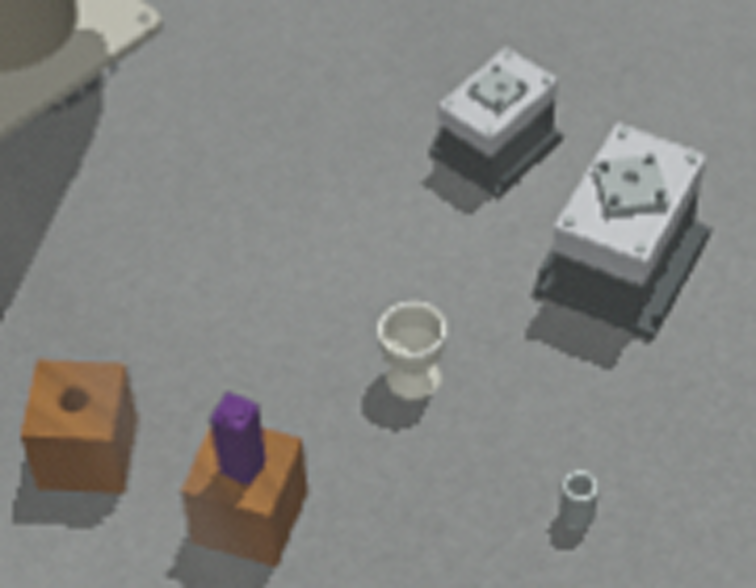

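View pics/t12.png

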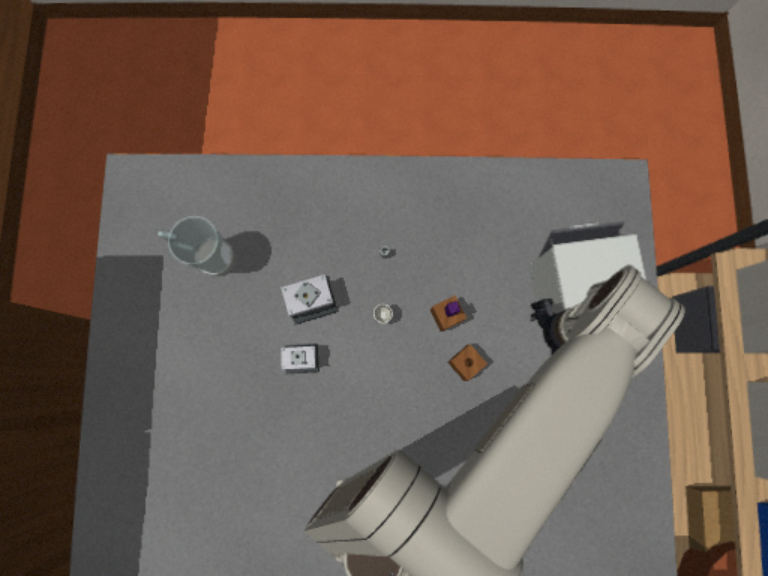

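```bash
python3 - <<'E'
from h import *
for n in('top0','t12'):
    c=ld(n);P=cloud(c); print(n,P[195:199,201:206,2].round(3).tolist(),c['image'][196:199,202:205].tolist())
o=bot.get_obs();print(o['joint_vel'].round(4),o['ft_force'].round(2))
E
```

```text
top0 [[0.099, 0.097, 0.092, 0.096, 0.094], [0.099, 0.09, 0.088, 0.09, 0.097], [0.096, 0.084, 0.086, 0.093, 0.1], [0.096, 0.098, 0.089, 0.098, 0.094]] [[[85, 79, 62], [70, 58, 40], [46, 45, 40]], [[89, 76, 49], [81, 66, 31], [69, 57, 35]], [[135, 132, 120], [122, 115, 91], [121, 114, 91]]]
t12 [[0.102, 0.099, 0.091, 0.099, 0.099], [0.098, 0.089, 0.013, 0.026, 0.098], [0.1, 0.01, 0.033, 0.03, 0.098], [0.1, 0.101, 0.025, 0.098, 0.096]] [[[57, 59, 59], [51, 47, 44], [93, 76, 47]], [[44, 46, 46], [73, 59, 34], [101, 80, 35]], [[111, 119, 117], [115, 110, 88], [125, 116, 90]]]
[ 0.009   0.0009 -0.0022 -0.0021 -0.0012 -0.002 ] [-0.19 -0.19  0.64]
```

Through the guide hole the depth now reads brass at z ≈ 0.03, the bushing's top face lying in the dish. Before it read 0.088. I'm handing in.

```bash
python3 -c "
from workcell import order
print(order.job_done())"
```

```text
the job is handed in; nothing more can be done
None
```

The bushing is out of the block and lying in the dish. The rod is back in its wooden block and released, and the job was handed in at about 24 s. No verdict was reported.

**What I did**
- I used the rack farther from the base (0.53 m against 0.45 m, the one holding the rod) and the larger of the two stands.
- I found the guide hole by sight in both camera views, which agreed to within about 1 mm, and the tip went in at the first try.
- I pressed the bushing out with small steps. The wrist read at most about 7 N at the end of each move call, but I did not read the force inside the calls.

**Last checks**
- **Bushing:** through the guide hole the depth camera now shows brass at about z = 0.03 m, where it read 0.088 m before. I saw it only through the hole, not from the side.
- **Rod:** its handle top is at z = 0.140 m, which is fully seated. The two views put the handle 2 mm and 5 mm from the hole's axis, inside the 12 mm limit. They disagree by about 3 mm.
- **Other things:** the egg cup, socket and jar look unmoved in the pictures.
- **Robot:** the gripper is open, clear of everything and essentially at rest.

One thing did not go as intended: the tool tilted by up to 0.06 rad while carrying the rod and I could not correct it with the moves available. It was down to about 0.03 rad when I put the rod back.

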